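Push the painted tile home into the corner of the jig

ROBOT

A 7-joint arm with a two-finger parallel gripper is mounted at the origin on the work surface. World frame = base frame: x ahead of the robot, y to its left, z up, the work surface at z = 0. Lengths are in mm, angles in rad, forces in N, time in s.
With the tool pointing down it reaches from about 400 to 900 mm from the base axis. Payload 5.6 kg.
Tool frame: the origin (TCP) lies on the front face of the gripper's body, between the roots of the fingers; the fingertips stand 88 mm ahead of it and the grasp point (between the pads) lies 69 mm ahead of it (pinch_z is the distance from the TCP to the grasp point, in mm); z points along the fingers, y is the line along which they close (so a half turn about z gives the same grasp; the last joint's range is limited). The gripper opens to 92 mm and grips with 3 to 60 N. Pads are 20 mm wide; open, the fingers measure 128 mm over their backs; the gripper's body (75 mm by 189 mm) begins 69 mm behind the grasp point.
Start: joints at [-0.043, 0.468, -0.012, 1.603, 0.006, 1.071, -0.056], TCP at [650.004, -0.04, 302.692] pointing down, gripper open.
Joint ranges: [-2.53, 2.53], [-0.31, 2.02], [-1.57, 1.55], [0.28, 2.44], [-1.29, 4.43], [0.15, 1.84], [-2.92, 2.92]. Speed limits (rad/s): [2.57, 2.57, 3.14, 3.14, 3.14, 3.14, 3.14].

INTERFACE

Orientations are given as a 3x3 rotation matrix whose columns are the frame's x, y, z axes.
In Python, from cell import state, camera, camera_model, hand_in, pinch_z gives the robot as it stands.
- The arm moves only by the shell command python3 -m pendant 'ROWS' [OPENING] [FORCE]. ROWS is JSON, a list of rows, each a list of 2 entries, a list of its own where there are three numbers: the shift along the tool's x, y, z in m, then the turn about the tool's z in degrees. In form: [[[x, y, z], roll], ...]. A call has exactly 5 rows; each row shifts and turns the commanded pose from where the row before left it, along the tool's axes as they then stand; what a row does not reach is not made up. A row lasts 1/12 s, in which the tool goes at most 41.7 mm and 7.16 degrees, less where a joint would pass 70% of its speed; a pose out of reach is approached as far as the arm can. A call with a gripper value outside its range is refused whole. OPENING is the finger opening in m, from 0 to 0.0919, set as the call begins (- or left out, the last holds). The fingers move at their own pace and stop on an object; FORCE is the grip in N (left out, the last holds). Time passes only in rows, so rows that do not move let the fingers close, or fill a call up. It gives the time, the measured TCP pose, the force, the opening and the grip force at its end, in the units of the state.
- state(): the state, without advancing time (a new reading comes with each control period).
- camera(name): name is "scene" or "side" or "wrist"; returns the picture (400x640x3 uint8, red, green, blue); there is no depth.
- camera_model(name): a dict with "fx", "fy", "cx", "cy" (pixels), "D" ([k1, k2, p1, p2, k3] as OpenCV has them; the pictures are not rectified), "xyz" and "orientation" of the camera in the world. Camera axes: x right, y down, z forward; pixel columns grow to the right and rows downward; lengths in mm; the calibration is good to about 2 mm. A picture is of the moment at which its call begins: read the wrist's pose just before it. camera_model takes no time and is no camera call; for the wrist camera it gives the pose at the moment of the call.
- hand_in(): hands the job in; it is judged then, once.
The state is a dict: "time": time; "qpos": joint angles; "qvel": joint speeds; "joint_torque": joint torques, N m; "ee_pos": TCP position; "tool_rot": TCP orientation; "wrist_force": force on the tool from outside, world axes, zero at the start; "ft_torque": the same for the moment, N m; "gripper_width": finger opening in mm; "grip_force": force on a finger pad.
Only numpy, scipy, OpenCV 4.12 (cv2) and the standard library are available. Lean on these libraries where they do the work, as an engineer would, in place of code of your own. Each camera call takes 0.05 s, during which the arm holds its last target. There are 200 camera calls.

TASK

Push the white painted tile across the plywood board with your fingertips until it sits fully home in the corner of the two dark wooden fences, two neighbouring edges flush against them, ready for the next stencil. Only push it: do not pick it up or tip it. Leave the red paint pot, the glass jar and the clay figurine where they are, and finish clear of everything.

Things in the scene. Friction and masses are not known exactly. Their poses are not given: they have to be found in the camera images.
- jig: Fixed plywood board, 340 x 340 x 8 mm, flat on the table. Origin: centre of its underside; z up. Dark wooden fences, 20 mm wide, rising 20 mm above the board, run along its whole +x and +y edges, inner faces at x = +150 and y = +150 mm; their corner points away from the robot. The -x and -y edges are open. The centre of the seated tile is at (+90, +90) mm in this frame.
- tile: Loose white ceramic tile with blue flower and border, 120 x 120 x 14 mm, 0.3 to 0.55 kg, flat on the board (its top 22 mm above the table). Origin: centre of its underside; x, y parallel to its edges, z up. Starts 45 to 90 mm short of its seat along each of the jig's axes, turned up to 0.35 rad from them. Slides with about 1.5 to 4 N; pushed in askew it can wedge.
- paint_pot: Red plastic paint pot with a white lid, 40 mm across and 40 mm tall, loose, upright, on the jig's board by the inner face of the +x fence, near that fence's far end from the corner. Origin: centre of its underside. To be left alone.
- jar: Empty clear glass jar, 68 mm across and 95 mm tall, loose, upright, on the table outside the +y fence. Origin: centre of its underside. To be left alone.
- figurine: Small brown clay figurine, 48 mm across and 97 mm tall, loose, upright, on the table outside the +x fence. Origin: centre of its underside. To be left alone.
There are look-alikes about, which are no part of the job. Of the things that look like the tile, the largest one is meant.

How it is judged:
By the outcome, as a careful person would: the job done as asked, in the order asked, and still so for the second after the job is handed in, with the robot touching nothing.
It also fails if it takes over 72 s, if anything falls off the work surface, if the arm or the gripper's body presses on something with over 40 N, if the wrist force passes 120 N, or if a joint passes its speed limit or range.

## Working session

There is one attempt and no reset: what is moved stays moved. The work goes in short steps, Python scripts to look and compute and a shell command to move; the robot and the scene stay as the last step left them, time stands still between calls to the robot, and variables do not carry over. Pictures are saved under pics/ and viewed, at most 10 in all, crops included, and the job is handed in when it is done.

```bash
mkdir -p pics; ls; python3 - <<'E'
from cell import *
import cv2,numpy as np
for n in("scene","side"):
    cv2.imwrite(f"pics/{n}0.png",camera(n)[:,:,::-1]); print(n,camera_model(n))
s=state();print(s["tool_rot"],s["time"],s["wrist_force"]);print(camera_model("wrist"))
cv2.imwrite("pics/wrist0.png",camera("wrist")[:,:,::-1])
E
```

```text
pics
scene {'fx': 419.19388609808504, 'fy': 419.19388609808504, 'cx': 320.3366183496694, 'cy': 199.07264576002444, 'D': array([-0.08628968,  0.        ,  0.        ,  0.        ,  0.        ]), 'xyz': array([1041.75637613, -277.58201578,  682.48845115]), 'orientation': array([[ 0.54934946,  0.64837066, -0.52709644],
       [ 0.83549716, -0.41667505,  0.35822674],
       [ 0.01263578, -0.63717924, -0.77061206]])}
side {'fx': 410.12541773924806, 'fy': 410.12541773924806, 'cx': 323.0200248762818, 'cy': 195.76954755865071, 'D': array([-0.06164517,  0.        ,  0.        ,  0.        ,  0.        ]), 'xyz': array([ 151.80400432, -505.3089816 ,  572.6769368 ]), 'orientation': array([[ 0.72589384, -0.39589933,  0.56244276],
       [-0.68760332, -0.43758595,  0.57941368],
       [ 0.01672756, -0.80733033, -0.58986264]])}
[[ 9.44317729e-05  9.99998719e-01 -1.59782813e-03]
 [ 9.99999989e-01 -9.46094132e-05 -1.11100851e-04]
 [-1.11251878e-04 -1.59781762e-03 -9.99998717e-01]] 0.1 [-0.13719125 -0.07410243  0.05401941]
{'fx': 294.1181110659618, 'fy': 294.1181110659618, 'cx': 321.9087729482645, 'cy': 195.32083771881744, 'D': array([0.01795142, 0.        , 0.        , 0.        , 0.        ]), 'xyz': array([650.26553217,  76.49184791, 383.29670606]), 'orientation': array([[ 9.99996351e-01,  1.31549270e-03, -2.35950658e-03],
       [ 6.26370642e-04, -9.62530533e-01, -2.71172601e-01],
       [-2.62782270e-03,  2.71170134e-01, -9.62527845e-01]])}
```

View pics/scene0.png

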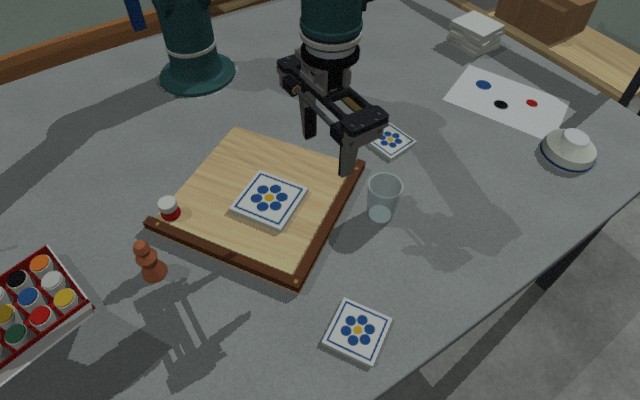

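View pics/side0.png

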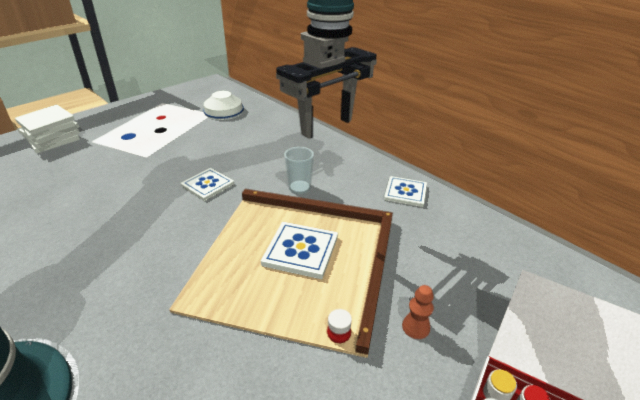

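View pics/wrist0.png

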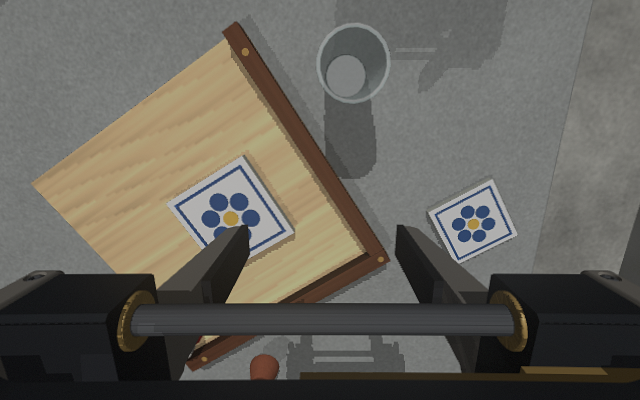

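The scene shows the jig with its fence corner at about (297,281), the tile at about (268,200), the pot at (169,207), the jar at (383,198) and the figurine at (150,262). In the side view the tile is at (300,248) and the corner at (390,215). I'll zoom in to pick corners.

```bash
python3 - <<'E'
import cv2
a=cv2.imread("pics/scene0.png")[115:300,130:380];cv2.imwrite("pics/c1.png",cv2.resize(a,None,fx=3,fy=3,interpolation=cv2.INTER_CUBIC))
a=cv2.imread("pics/side0.png")[180:360,165:430];cv2.imwrite("pics/c2.png",cv2.resize(a,None,fx=3,fy=3,interpolation=cv2.INTER_CUBIC))
E
```

```text
(no output)
```

View pics/c1.png

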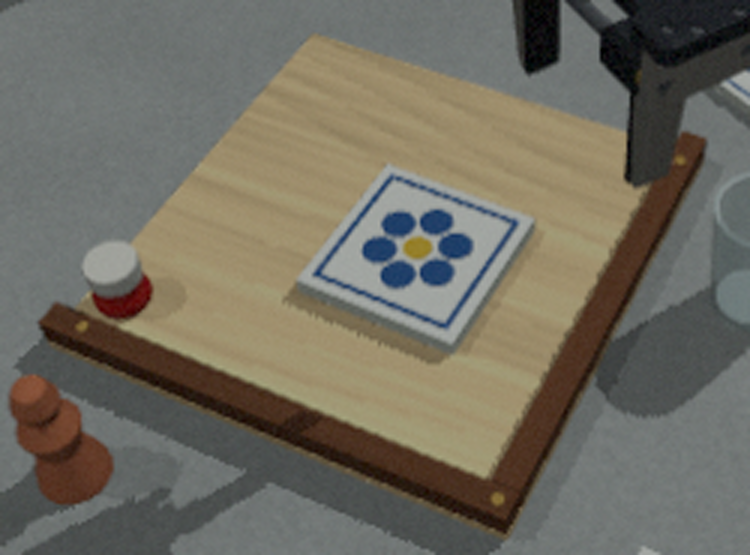

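View pics/c2.png

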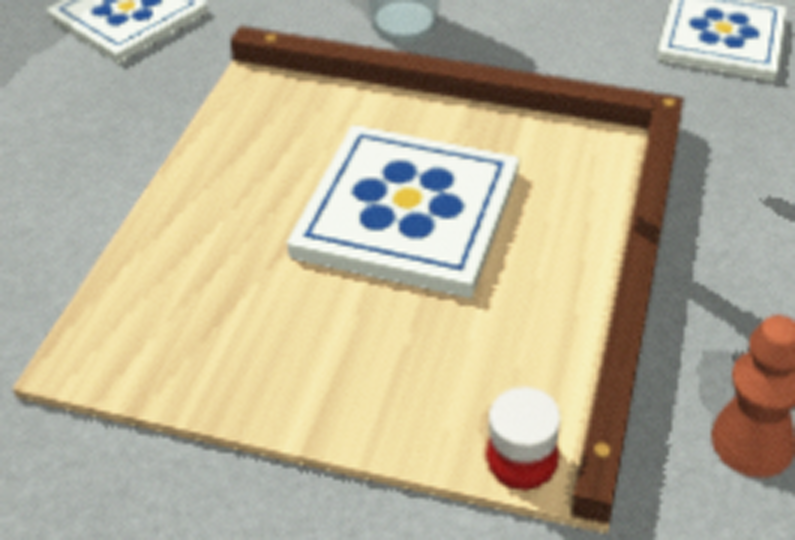

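```bash
cat >v.py <<'E'
import cv2,numpy as np
from cell import *
from scipy.optimize import least_squares
def proj(n,P):
    m=camera_model(n);R=np.array(m["orientation"]).T
    K=np.array([[m["fx"],0,m["cx"]],[0,m["fy"],m["cy"]],[0,0,1]])
    return cv2.projectPoints(np.float64(P),cv2.Rodrigues(R)[0],-R@m["xyz"],K,m["D"])[0][:,0]
def pts(p,L):
    L=np.float64(L);c,s=np.cos(p[2]),np.sin(p[2])
    return np.c_[L[:,:2]@np.array([[c,s],[-s,c]])+p[:2],L[:,2]]
def fit(obs,p0):  # obs: {cam:(local pts, pixels)}
    f=lambda p:np.concatenate([(proj(n,pts(p,L))-U).ravel() for n,(L,U) in obs.items()])
    r=least_squares(f,p0,loss="soft_l1");return r.x,np.abs(r.fun).reshape(-1,2).max(1).round(1)
def full(U,ox,oy,k=3): return (np.float64(U)+.5)/k-.5+[ox,oy]
def inj(j,p):
    c,s=np.cos(j[2]),np.sin(j[2]);d=np.array(p[:2])-j[:2]
    return np.r_[[c*d[0]+s*d[1],-s*d[0]+c*d[1]],(np.array(p[2])-j[2] if len(p)>2 else [])]
E
python3 - <<'E'
from v import *
L=[[-170,-170,8],[170,170,28],[170,-170,28],[-170,170,28]]
for cams in (("scene","side"),("scene",),("side",)):
    J={"scene":(L,full([(317,37),(505,519),(42,325),(706,146)],130,115)),"side":(L,full([(17,390),(682,99),(608,500),(236,30)],165,180))}
    T=60*np.array([[-1,-1],[1,-1],[1,1],[-1,1]]);T=np.c_[T,[22]*4]
    # scene order: far(-x-y),.. jig order -x-y,-x+y,+x+y,+x-y
    Q={"scene":(T[[0,3,2,1]],full([(388,166),(534,216),(453,342),(299,283)],130,115)),"side":(T[[3,2,1,0]],full([(350,128),(519,156),(472,285),(290,246)],165,180))}
    j,r=fit({k:J[k] for k in cams},[650,50,-1.0]);t,r2=fit({k:Q[k] for k in cams},[650,50,-1.0])
    print(cams,j,r,t,r2,inj(j,t))
s=state();print(camera_model("wrist")["xyz"])
for n,u,v in(("pot",112,292),):pass
# objects: base centre pixel guess on plane z
def ray(n,u,v,z):
    m=camera_model(n);K=np.array([[m["fx"],0,m["cx"]],[0,m["fy"],m["cy"]],[0,0,1]])
    q=cv2.undistortPoints(np.float64([[[u,v]]]),K,m["D"])[0,0];d=np.array(m["orientation"])@[q[0],q[1],1]
    return (m["xyz"]+d*(z-m["xyz"][2])/d[2])[:2]
j,_=fit(J,[650,50,-1.0])
print("pot lid",inj(j,ray("scene",167.5,201,44)),inj(j,ray("side",339.5,318,44)))
print("jar top",inj(j,ray("scene",385,182,95)),inj(j,ray("side",299,155,95)))
print("fig",inj(j,ray("scene",154,275,10)),inj(j,ray("side",417,328,10)))
E
```

```text
('scene', 'side') [506.15779706 -62.76690571  -0.99759126] [1.6 1.4 0.9 2.8 1.8 0.7 1.2 1.3] [529.81140603 -56.3642816   24.12303564] [0.7 0.6 0.8 0.7 0.3 0.5 0.8 0.9] [ 7.44873142 23.34530388 25.1206269 ]
('scene',) [507.91339161 -64.32521558  -1.00388755] [1.1 1.8 1.5 1.6] [529.82534246 -56.46200588  -1.00946235] [0.7 0.6 0.7 0.8] [ 5.13417961e+00  2.27069121e+01 -5.57480097e-03]
('side',) [505.85391749 -61.79153473  -0.9946045 ] [2.1 1.  1.  1.4] [529.82552692 -56.26512345  -1.01003764] [0.4 0.5 0.8 0.9] [ 8.42642506e+00  2.31122184e+01 -1.54331352e-02]
[650.3084813   76.49429786 383.42001881]
pot lid [ 114.46971362 -146.07673947] [ 118.13604979 -139.8372341 ]
jar top [-65.34188577 238.42136175] [-57.95903087 238.49805104]
fig [249.24355428 -87.45294287] [ 241.16239818 -102.86417068]
```

```bash
python3 - <<'E'
from v import *
L=[[-170,-170,8],[170,170,28],[170,-170,28],[-170,170,28]]
J={"scene":(L,full([(317,37),(505,519),(42,325),(706,146)],130,115)),"side":(L,full([(17,390),(682,99),(608,500),(236,30)],165,180)),
"wrist":([L[0],L[1],L[3]],np.float64([(33,184),(386,261),(238,22)]))}
j,r=fit(J,[506,-62,-1.0]);print(j)
for n in J: print(n,(proj(n,pts(j,J[n][0]))-J[n][1]).round(1).tolist())
ims=[]
for n in("scene","side"):
    a=cv2.resize(cv2.imread(f"pics/{n}0.png"),None,fx=3,fy=3)
    for l in([[170,-170,28],[170,170,28],[-170,170,28],[-170,150,28],[150,150,28],[150,-170,28]],[[-170,-170,8],[170,-170,8],[170,170,8],[-170,170,8]]):
        cv2.polylines(a,[((proj(n,pts(j,l))+.5)*3-.5).round().astype(int)],True,(0,255,0))
    a=a[345:900,390:1140] if n=="scene" else a[540:1080,480:1280]
    ims.append(cv2.resize(a,(560,410)))
o=np.vstack([cv2.resize(i,(800,586))[:,:] for i in ims]);cv2.imwrite("pics/o1.png",ims[0]);cv2.imwrite("pics/o.png",cv2.resize(np.vstack(ims),(410,600)))
cv2.imwrite("pics/o.png",cv2.resize(np.hstack(ims),(800,300)))
E
```

```text
[507.50178557 -64.75392738  -0.9998215 ]
scene [[-1.0, -1.0], [0.5, 1.6], [-1.7, -0.0], [1.0, -1.9]]
side [[-0.6, -0.1], [1.7, -0.4], [2.5, 1.6], [2.2, -1.2]]
wrist [[-2.7, -0.7], [5.3, 0.8], [-1.0, -1.2]]
```

View pics/o1.png

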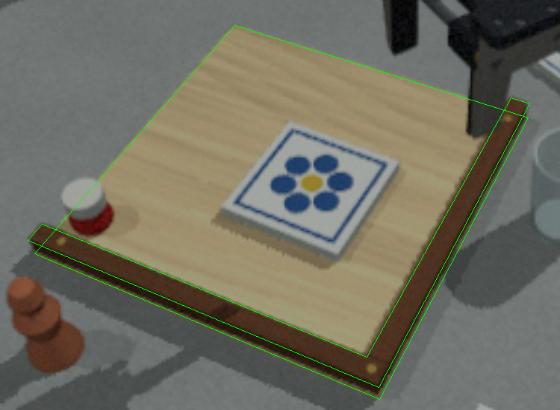

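The overlay matches to within a few mm, with jig yaw about -1.0 rad and the tile nearly parallel to it. I'll push along jig +x first, then +y.

```bash
python3 -m pendant '[[[0.0047,-0.0343,0.012],0],[[0.0047,-0.0343,0.012],0],[[0.0047,-0.0343,0.012],0],[[0.0047,-0.0343,0.012],0],[[0.0047,-0.0343,0.012],0]]' 0.06 20
python3 -m pendant '[[[0,0,0.018],-6.54],[[0,0,0.018],-6.54],[[0,0,0.018],-6.54],[[0,0,0.018],-6.54],[[0,0,0.018],-6.54]]'
python3 -m pendant '[[[0,0,0],0],[[0,0,0],0],[[0,0,0],0],[[0,0,0],0],[[0,0,0],0]]'
python3 -c "
from cell import *;s=state();print(s['tool_rot'],s['ee_pos'],s['wrist_force'],s['qpos'],s['gripper_width'])"
```

```text
time: 0.57
ee_pos: [476.6, 23.6, 242.0]
tool_rot: [[0.0, 1.0, -0.0], [1.0, -0.0, -0.0], [-0.0, -0.0, -1.0]]
wrist_force: [0.6, 0.1, -0.1]
gripper_width: 61.2
grip_force: 0.0
time: 0.98
ee_pos: [478.4, 23.5, 152.0]
tool_rot: [[-0.545, 0.838, 0.0], [0.838, 0.545, 0.0], [-0.0, 0.0, -1.0]]
wrist_force: [-0.3, -0.2, 0.3]
gripper_width: 59.9
grip_force: 0.0
time: 1.4
ee_pos: [479.2, 23.6, 153.8]
tool_rot: [[-0.539, 0.842, 0.002], [0.842, 0.539, -0.0], [-0.001, 0.002, -1.0]]
wrist_force: [0.3, -0.9, 0.2]
gripper_width: 59.9
grip_force: 0.0
[[-5.39191905e-01  8.42180170e-01  2.15675736e-03]
 [ 8.42182096e-01  5.39193209e-01 -2.79117611e-05]
 [-1.18641565e-03  1.80133264e-03 -9.99997674e-01]] [479.17379201  23.58039775 153.75625666] [ 0.28414694 -0.92463519  0.15297464] [ 0.00454756  0.41879951 -0.14680497  2.1140703   0.10409502  0.61313937
  0.35464171] 59.90745301867118
```

```bash
python3 -m pendant '[[[0,0,0.012],0],[[0,0,0.013],0],[[0,0,0.013],0],[[0,0,0.013],0],[[0,0,0],0]]'
python3 -m pendant '[[[-0.005,0,0],0],[[-0.005,0,0],0],[[-0.005,0,0],0],[[-0.005,0,0],0],[[-0.003,0,0],0]]'
python3 -m pendant '[[[-0.003,0,0],0],[[-0.003,0,0],0],[[-0.003,0,0],0],[[-0.003,0,0],0],[[-0.003,0,0],0]]'
python3 -m pendant '[[[-0.003,0,0],0],[[-0.003,0,0],0],[[-0.003,0,0],0],[[-0.003,0,0],0],[[-0.003,0,0],0]]'
```

```text
time: 1.82
ee_pos: [477.7, 23.4, 100.6]
tool_rot: [[-0.54, 0.842, -0.002], [0.842, 0.54, -0.0], [0.001, -0.002, -1.0]]
wrist_force: [-0.3, -0.0, 0.3]
gripper_width: 59.8
grip_force: 0.0
time: 2.23
ee_pos: [491.8, 3.1, 102.4]
tool_rot: [[-0.539, 0.842, 0.002], [0.842, 0.539, -0.0], [-0.001, 0.001, -1.0]]
wrist_force: [-1.4, 1.6, 1.1]
gripper_width: 59.7
grip_force: 1.5
time: 2.65
ee_pos: [499.1, -8.3, 101.7]
tool_rot: [[-0.541, 0.841, -0.0], [0.841, 0.541, 0.0], [0.0, 0.0, -1.0]]
wrist_force: [-2.3, 2.9, 3.5]
gripper_width: 60.1
grip_force: 1.8
time: 3.07
ee_pos: [507.3, -21.3, 101.7]
tool_rot: [[-0.54, 0.842, 0.0], [0.842, 0.54, 0.0], [0.0, 0.0, -1.0]]
wrist_force: [-1.3, 3.2, 2.4]
gripper_width: 60.2
grip_force: 1.9
```

```bash
for i in 1 2 3; do :; done
python3 -m pendant '[[[-0.003,0,0],0],[[-0.003,0,0],0],[[-0.003,0,0],0],[[-0.003,0,0],0],[[-0.003,0,0],0]]' | grep -v tool
python3 -m pendant '[[[-0.003,0,0],0],[[-0.003,0,0],0],[[-0.003,0,0],0],[[-0.003,0,0],0],[[-0.003,0,0],0]]'| grep -v tool
python3 -m pendant '[[[-0.003,0,0],0],[[-0.003,0,0],0],[[-0.002,0,0],0],[[-0.002,0,0],0],[[-0.002,0,0],0]]'| grep -v tool
```

```text
time: 3.48
ee_pos: [515.4, -34.0, 101.7]
wrist_force: [-2.6, 3.4, 3.3]
gripper_width: 59.7
grip_force: 2.0
time: 3.9
ee_pos: [523.5, -46.6, 101.7]
wrist_force: [-1.7, 3.1, 2.2]
gripper_width: 59.8
grip_force: 2.0
time: 4.32
ee_pos: [529.9, -56.6, 101.7]
wrist_force: [-2.8, 3.6, 2.9]
gripper_width: 60.3
grip_force: 2.0
```

```bash
python3 -m pendant '[[[-0.001,0,0],0],[[-0.001,0,0],0],[[-0.001,0,0],0],[[-0.001,0,0],0],[[-0.001,0,0],0]]'| grep -v tool
python3 - <<'E'
from v import *
cv2.imwrite("pics/scene1.png",camera("scene")[:,:,::-1]);a=camera("side")[:,:,::-1];cv2.imwrite("pics/side1.png",a)
cv2.imwrite("pics/c3.png",cv2.resize(a[180:360,165:430],None,fx=3,fy=3,interpolation=cv2.INTER_CUBIC))
E
```

```text
time: 4.73
ee_pos: [532.6, -60.7, 101.7]
wrist_force: [-1.9, 3.5, 3.2]
gripper_width: 60.2
grip_force: 1.8
```

View pics/c3.png

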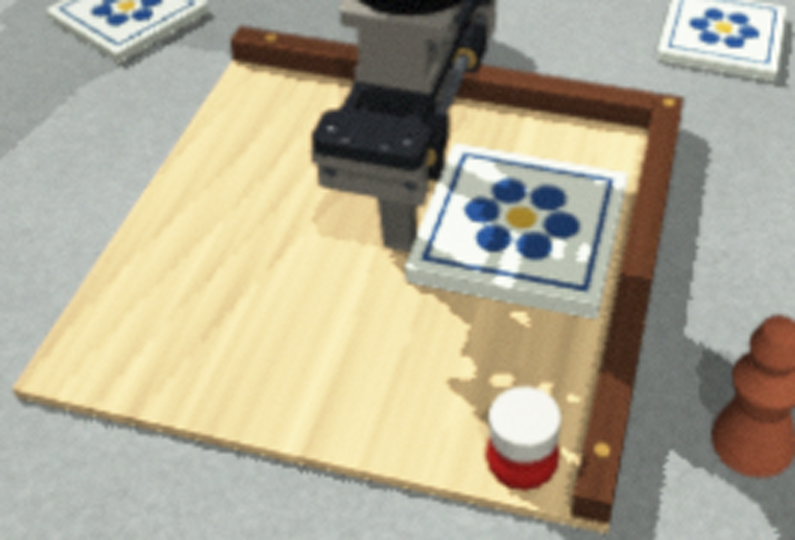

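The tile is parallel to the fence with a gap of a few mm at about (625,200), so I'll continue gently until the force rises.

```bash
python3 -m pendant '[[[-0.001,0,0],0],[[-0.001,0,0],0],[[-0.001,0,0],0],[[-0.001,0,0],0],[[-0.001,0,0],0]]'| grep -v tool
python3 -m pendant '[[[-0.001,0,0],0],[[-0.001,0,0],0],[[-0.001,0,0],0],[[-0.001,0,0],0],[[-0.001,0,0],0]]'| grep -v tool
```

```text
time: 5.25
ee_pos: [535.3, -65.0, 101.7]
wrist_force: [-1.7, 3.2, 2.2]
gripper_width: 60.2
grip_force: 1.6
time: 5.67
ee_pos: [537.3, -68.0, 101.6]
wrist_force: [-5.1, 7.0, 5.9]
gripper_width: 59.9
grip_force: 4.4
```

```bash
python3 -m pendant '[[[-0.001,0,0],0],[[-0.001,0,0],0],[[-0.001,0,0],0],[[0,0,0],0],[[0,0,0],0]]'| grep -v tool
```

```text
time: 6.08
ee_pos: [537.6, -68.3, 101.5]
wrist_force: [-7.3, 10.8, 9.0]
gripper_width: 60.1
grip_force: 6.5
```

```bash
python3 -m pendant '[[[0.008,0,0],0],[[0.012,0,0],0],[[0.008,0,-0.01],0],[[0,0,-0.03],0],[[0,0,-0.02],0]]'| grep -v tool
python3 -m pendant '[[[-0.018,-0.0184,0],0],[[-0.018,-0.0184,0],0],[[-0.018,-0.0184,0],0],[[-0.018,-0.0184,0],0],[[-0.018,-0.0184,0],0]]'| grep -v tool
python3 -m pendant '[[[0,0,0],7],[[0,0,0],7],[[0,0,0],7],[[0,0,0],7],[[0,0,0],7]]'| grep -v tool
python3 -m pendant '[[[0,0,0],7],[[0,0,0],7],[[0,0,0],7],[[0,0,0],7],[[0,0,0],7]]'| grep -v tool
python3 -m pendant '[[[0,0,0],7],[[0,0,0],7],[[0,0,0],6],[[0,0,0],0],[[0,0,0],0]]'
python3 -c "
from v import *
print(inj(np.array([507.5,-64.75,-1.0]),state()['ee_pos'][:2]))
cv2.imwrite('pics/wrist2.png',camera('wrist')[:,:,::-1]);cv2.imwrite('pics/side2.png',camera('side')[:,:,::-1])"
```

```text
time: 6.5
ee_pos: [524.3, -47.5, 163.3]
wrist_force: [0.2, 0.0, 0.3]
gripper_width: 60.0
grip_force: 0.0
time: 6.92
ee_pos: [495.4, -174.8, 162.7]
wrist_force: [0.8, -0.8, -0.6]
gripper_width: 59.8
grip_force: 0.0
time: 7.33
ee_pos: [495.7, -173.8, 162.5]
wrist_force: [0.1, -0.7, -0.7]
gripper_width: 60.0
grip_force: 0.0
time: 7.75
ee_pos: [495.7, -173.6, 162.5]
wrist_force: [-0.2, 0.6, -0.1]
gripper_width: 59.8
grip_force: 0.0
time: 8.17
ee_pos: [495.8, -173.4, 162.3]
tool_rot: [[0.84, 0.543, 0.001], [0.543, -0.84, -0.001], [0.0, 0.001, -1.0]]
wrist_force: [-0.4, 1.1, -0.3]
gripper_width: 60.2
grip_force: 0.0
[ 85.04319534 -68.56910911]
```

View pics/side2.png

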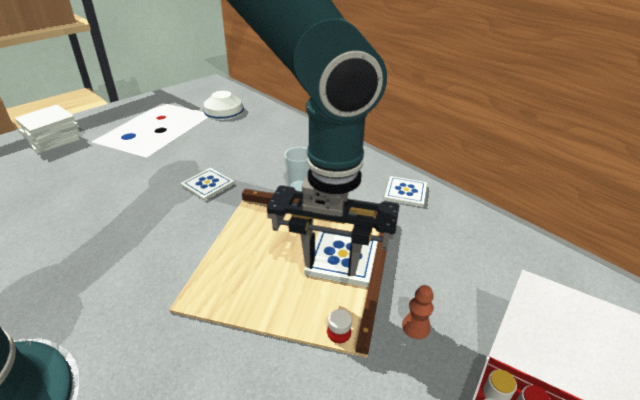

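The tile is flush along the right-hand (+x) fence, and the gripper sits clear of the pot and figurine. Next I descend and push +y.

```bash
python3 -m pendant '[[[0,0,0.012],0],[[0,0,0.015],0],[[0,0,0.015],0],[[0,0,0.013],0],[[0,0,0.005],0]]'| grep -v tool
python3 -m pendant '[[[0.005,0,0],0],[[0.005,0,0],0],[[0.004,0,0],0],[[0.003,0,0],0],[[0.003,0,0],0]]'| grep -v tool
python3 -m pendant '[[[0.003,0,0],0],[[0.003,0,0],0],[[0.003,0,0],0],[[0.003,0,0],0],[[0.003,0,0],0]]'| grep -v tool
python3 -m pendant '[[[0.003,0,0],0],[[0.003,0,0],0],[[0.003,0,0],0],[[0.003,0,0],0],[[0.003,0,0],0]]'| grep -v tool
```

```text
time: 8.68
ee_pos: [494.4, -173.2, 99.4]
wrist_force: [0.0, 0.4, -0.0]
gripper_width: 59.9
grip_force: 0.0
time: 9.1
ee_pos: [513.3, -162.4, 102.3]
wrist_force: [-0.1, -0.1, -0.6]
gripper_width: 59.5
grip_force: 0.0
time: 9.52
ee_pos: [524.8, -154.9, 101.7]
wrist_force: [-3.4, -1.6, 2.8]
gripper_width: 59.8
grip_force: 2.1
time: 9.93
ee_pos: [538.0, -146.4, 101.7]
wrist_force: [-2.7, -1.8, 3.3]
gripper_width: 59.7
grip_force: 2.0
```

```bash
python3 -m pendant '[[[0.003,0,0],0],[[0.003,0,0],0],[[0.003,0,0],0],[[0.003,0,0],0],[[0.003,0,0],0]]'| grep -v tool
python3 -m pendant '[[[0.003,0,0],0],[[0.003,0,0],0],[[0.003,0,0],0],[[0.002,0,0],0],[[0.002,0,0],0]]'| grep -v tool
python3 -m pendant '[[[0.001,0,0],0],[[0.001,0,0],0],[[0.001,0,0],0],[[0.001,0,0],0],[[0.001,0,0],0]]'| grep -v tool
```

```text
time: 10.35
ee_pos: [550.6, -138.2, 101.7]
wrist_force: [-3.7, -1.5, 3.0]
gripper_width: 60.2
grip_force: 2.0
time: 10.77
ee_pos: [561.5, -131.2, 101.7]
wrist_force: [-3.9, -2.4, 3.3]
gripper_width: 60.1
grip_force: 2.0
time: 11.18
ee_pos: [565.5, -128.6, 101.7]
wrist_force: [-2.7, -1.8, 3.0]
gripper_width: 60.1
grip_force: 1.8
```

```bash
python3 -m pendant '[[[0.001,0,0],0],[[0.001,0,0],0],[[0.001,0,0],0],[[0.001,0,0],0],[[0.001,0,0],0]]'| grep -v tool
python3 -m pendant '[[[0.001,0,0],0],[[0.001,0,0],0],[[0.001,0,0],0],[[0,0,0],0],[[0,0,0],0]]'| grep -v tool
```

```text
time: 11.6
ee_pos: [569.7, -126.0, 101.7]
wrist_force: [-4.8, -3.3, 3.6]
gripper_width: 60.0
grip_force: 3.4
time: 12.02
ee_pos: [570.1, -125.9, 101.6]
wrist_force: [-8.5, -4.7, 8.0]
gripper_width: 59.9
grip_force: 4.9
```

```bash
python3 -m pendant '[[[0.001,0,0],0],[[0.001,0,0],0],[[0,0,0],0],[[0,0,0],0],[[0,0,0],0]]'| grep -v tool
python3 -m pendant '[[[-0.008,0,0],0],[[-0.012,0,0],0],[[-0.008,0,-0.01],0],[[0,0,-0.03],0],[[0,0,-0.02],0]]'| grep -v tool
python3 -m pendant '[[[0,0,0],-7],[[0,0,0],-7],[[0,0,0],-7],[[0,0,0],-7],[[0,0,0],-7]]'| grep -v tool
python3 -m pendant '[[[0,0,0],-7],[[0,0,0],-7],[[0,0,0],-7],[[0,0,0],-7],[[0,0,0],-7]]'| grep -v tool
python3 -m pendant '[[[0,0,0],-7],[[0,0,0],-7],[[0,0,0],-6],[[0,0,0],0],[[0,0,0],0]]'
python3 -c "
from v import *
print(inj(np.array([507.5,-64.75,-1.0]),state()['ee_pos'][:2]))"
```

```text
time: 12.43
ee_pos: [570.4, -125.8, 101.5]
wrist_force: [-11.8, -6.7, 9.8]
gripper_width: 59.7
grip_force: 6.9
time: 12.85
ee_pos: [550.1, -138.8, 163.4]
wrist_force: [0.5, 0.6, 0.3]
gripper_width: 60.1
grip_force: 0.0
time: 13.27
ee_pos: [550.6, -138.2, 162.7]
wrist_force: [-0.0, -0.5, -0.2]
gripper_width: 60.3
grip_force: 0.0
time: 13.68
ee_pos: [550.6, -138.3, 162.6]
wrist_force: [0.1, -0.8, 0.1]
gripper_width: 60.1
grip_force: 0.0
time: 14.1
ee_pos: [550.5, -138.5, 162.3]
tool_rot: [[-0.537, 0.843, 0.001], [0.843, 0.537, 0.0], [-0.001, 0.001, -1.0]]
wrist_force: [0.3, -0.2, 0.7]
gripper_width: 59.9
grip_force: 0.0
[85.27675527 -3.69085724]
```

```bash
python3 -m pendant '[[[0.017,0.0178,0],0],[[0.017,0.0178,0],0],[[0.017,0.0178,0],0],[[0.017,0.0178,0],0],[[0.017,0.0178,0],0]]'| grep -v tool
python3 -m pendant '[[[0,0,0.012],0],[[0,0,0.015],0],[[0,0,0.015],0],[[0,0,0.013],0],[[0,0,0.005],0]]'| grep -v tool
python3 -m pendant '[[[-0.005,0,0],0],[[-0.004,0,0],0],[[-0.004,0,0],0],[[-0.002,0,0],0],[[-0.001,0,0],0]]'| grep -v tool
python3 -m pendant '[[[-0.001,0,0],0],[[-0.001,0,0],0],[[-0.001,0,0],0],[[-0.001,0,0],0],[[0,0,0],0]]'| grep -v tool
python3 -c "
from v import *
print(inj(np.array([507.5,-64.75,-1.0]),state()['ee_pos'][:2]))"
```

```text
time: 14.52
ee_pos: [579.6, -17.6, 162.1]
wrist_force: [-0.0, -0.2, -0.5]
gripper_width: 60.4
grip_force: 0.0
time: 14.93
ee_pos: [578.3, -19.2, 99.8]
wrist_force: [-0.6, -0.3, -1.8]
gripper_width: 60.2
grip_force: 0.0
time: 15.35
ee_pos: [588.7, -33.2, 102.4]
wrist_force: [0.5, -0.4, -0.9]
gripper_width: 59.9
grip_force: 0.0
time: 15.77
ee_pos: [589.5, -34.2, 101.8]
wrist_force: [-3.5, 3.3, 3.7]
gripper_width: 60.5
grip_force: 2.4
[18.60935561 85.45501044]
```

```bash
python3 -m pendant '[[[-0.001,0,0],0],[[-0.001,0,0],0],[[-0.001,0,0],0],[[0,0,0],0],[[0,0,0],0]]'| grep -v tool
python3 -c "
from v import *
j=np.array([507.5,-64.75,-1.0])
print(inj(j,state()['ee_pos'][:2]),inj(j,[537.6,-68.3]))"
python3 -m pendant '[[[0.008,0,0],0],[[0.012,0,0],0],[[0.02,0,-0.01],0],[[0.01,0,-0.03],0],[[0,0,-0.02],0]]'| grep -v tool
python3 -m pendant '[[[0.035,0,-0.02],0],[[0.035,0,-0.02],0],[[0.03,0,-0.02],0],[[0.01,0,-0.02],0],[[0,0,0],0]]'
python3 - <<'E'
from v import *
a=camera("scene")[:,:,::-1];b=camera("side")[:,:,::-1]
a=cv2.resize(a[185:295,190:350],None,fx=4,fy=4,interpolation=3);b=cv2.resize(b[190:290,250:410],None,fx=4,fy=4,interpolation=3)
cv2.imwrite("pics/f.png",cv2.resize(np.vstack([a,b]),None,fx=.71,fy=.71))
cv2.imwrite("pics/fs.png",camera("scene")[:,:,::-1])
E
```

```text
time: 16.18
ee_pos: [589.8, -34.6, 101.7]
wrist_force: [-8.2, 7.9, 8.4]
gripper_width: 59.9
grip_force: 5.4
[19.06859687 85.58722613] [19.2503214  23.41020346]
time: 16.6
ee_pos: [563.4, 6.7, 162.4]
wrist_force: [1.8, -0.2, 0.7]
gripper_width: 60.3
grip_force: 0.0
time: 17.02
ee_pos: [505.4, 100.1, 245.4]
tool_rot: [[-0.545, 0.839, 0.007], [0.839, 0.545, 0.002], [-0.002, 0.007, -1.0]]
wrist_force: [1.4, 1.4, 0.3]
gripper_width: 60.1
grip_force: 0.0
```

View pics/f.png

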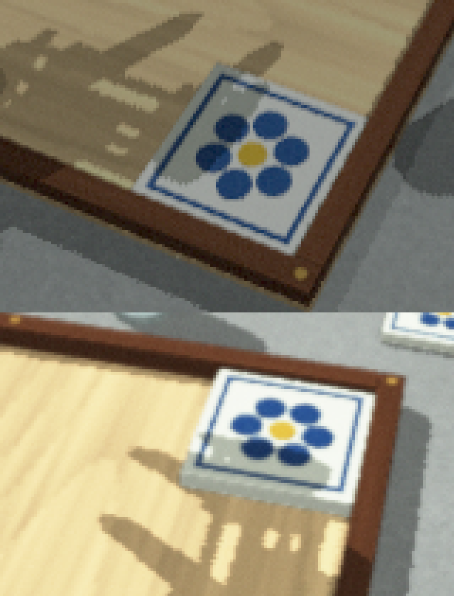

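Both views show the tile flush against both fences in the corner, and the arm is clear.

```bash
python3 -m pendant '[[[0,0,0],0],[[0,0,0],0],[[0,0,0],0],[[0,0,0],0],[[0,0,0],0]]'|grep ee_pos; python3 -c "from cell import *;print(hand_in())"
```

```text
ee_pos: [505.3, 96.1, 241.1]
the job is handed in; nothing more can be done
None
```

The tile is seated in the fence corner with two edges flush by camera and contact force; the pot, jar and figurine were not touched, the arm is clear, and the job was handed in at about 18 s.

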